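# Lap the cover plates up a beam-pipe shield

## Task

Lay the two large lugged aluminium plates on the dark sloping deck like roof slates, lugs up. One goes with its lower edge on the lower pair of white marks, lapping over the plate that is screwed down; the other with its lower edge on the upper pair, lapping over the first. Both should lie flat, square and centred across the deck; the smaller lugged plates are not used.

Things in the scene. Friction and masses are not known exactly. Their poses are not given: they have to be found in the camera images.
- deck: Dark rubber-faced board, 310 mm up the slope by 190 wide, on a fixed stand, rising away from the robot at 15 degrees. Origin: middle of its low front edge, on the top face, 38 mm above the table; x up the slope, y left (0 = centre line), z out of the face. A lugless 120 x 140 x 5 mm plate is screwed on at x = 10 to 130 mm. White marks on both side margins: lower pair x = 95 mm, upper pair x = 180 mm.
- lower_seat (a point): Where the middle of the first laid plate's underside belongs: 155 mm up the deck, 3.5 mm off its face (axes as the deck's). The second's belongs 85 mm further up the slope. A lapped plate rests on the plate below it and, with its upper edge, on the deck, so it lies 3.4 degrees flatter than the deck. Plates overlap 35 mm and do not slide down.
- plate_a: Loose flat aluminium plate, 120 mm long (x), 140 wide (y), 5 thick, about 0.25 kg, flat on the table beside the deck. A steel grip lug stands in the middle of its top: 20 mm along x, 16 along y, 30 tall. Origin: centre of the underside; z up. plate_a and plate_b are alike: either may go below, either end down. Other lugged plates (120 x 70 and 70 x 70 mm) are not used.
- plate_b: Loose flat aluminium plate, 120 mm long (x), 140 wide (y), 5 thick, about 0.25 kg, flat on the table beside the deck. A steel grip lug stands in the middle of its top: 20 mm along x, 16 along y, 30 tall. Origin: centre of the underside; z up. plate_a and plate_b are alike: either may go below, either end down. Other lugged plates (120 x 70 and 70 x 70 mm) are not used.
There are look-alikes about, which are no part of the job. What is shaped like the plate_a but green or red is not meant.

How it is judged:
At the end, for the whole second after the job is handed in: One large plate centred 155 mm up the deck and the other 240 mm, lapped over it; each within 12 mm along and 15 mm across the slope, 10 degrees of square, lug up, within 8 degrees of the deck's face and its centre at most 12 mm off it; both released and at rest (((x of plate_a in the frame of deck between 0.143 and 0.167 m and y of plate_a in the frame of deck between -0.015 and 0.015 m and angle between the x axis of each of plate_a, plate_b and the x axis of deck, either way round below 0.175 rad and angle between each of plate_a, plate_b's own z axis and vertical below 0.5 rad and angle between the z axis of each of plate_a, plate_b and the z axis of deck, either way round below 0.14 rad and z of each of plate_a, plate_b in the frame of deck below 0.012 m and linear speed of each of plate_a, plate_b below 0.02 m/s and x of plate_b in the frame of deck between 0.228 and 0.252 m and y of plate_b in the frame of deck between -0.015 and 0.015 m and z of plate_b in the frame of plate_a above 0.002 m) or (x of plate_b in the frame of deck between 0.143 and 0.167 m and y of plate_b in the frame of deck between -0.015 and 0.015 m and angle between the x axis of each of plate_b, plate_a and the x axis of deck, either way round below 0.175 rad and angle between each of plate_b, plate_a's own z axis and vertical below 0.5 rad and angle between the z axis of each of plate_b, plate_a and the z axis of deck, either way round below 0.14 rad and z of each of plate_b, plate_a in the frame of deck below 0.012 m and linear speed of each of plate_b, plate_a below 0.02 m/s and x of plate_a in the frame of deck between 0.228 and 0.252 m and y of plate_a in the frame of deck between -0.015 and 0.015 m and z of plate_a in the frame of plate_b above 0.002 m))); the robot touches nothing.
It also fails if it takes over 58 s, if anything falls off the work surface, if the arm or the gripper's body presses on something with over 40 N, if the wrist force passes 120 N, or if a joint passes its speed limit or range.

## Robot

A 6-joint arm with a two-finger parallel gripper is mounted at the origin on the work surface. World frame = base frame: x ahead of the robot, y to its left, z up, the work surface at z = 0. Lengths are in m, angles in rad, forces in N, time in s.
With the tool pointing down it reaches from about 0.275 to 0.775 m from the base axis. Payload 14.6 kg.
Tool frame: the origin (TCP) lies midway between the tips of the shut fingers; the grasp point (between the pads) lies 19 mm behind it (r.grip_depth is the distance from the TCP to the grasp point, in m); z points along the fingers, y is the direction in which the jaws open and shut (so a half turn about z gives the same grasp; the last joint's range is limited). The gripper opens to 85 mm and grips with 20 to 120 N. Pads are 22 mm wide; open, the fingers measure 114 mm over their backs; the gripper's body (76 mm by 85 mm) begins 54 mm behind the grasp point. The pads swing forward as they close: fully open they stand 13 mm farther back than shut.
Start: joints at [-1.475, 0.263, -0.048, 1.259, 0, 1.415], TCP at [0.13, -0.509, 0.231] pointing down, gripper open.
Joint ranges: [-2.65, 2.65], [-0.89, 1.7], [-1.18, 1.37], [-2.13, 2.11], [-1.35, 1.29], [-3.14, 3.14]. Speed limits (rad/s): [1.89, 1.89, 2.57, 2.79, 3.14, 3.14].

## Interface

Orientations are given as a unit quaternion [w, x, y, z].
In Python, from plant import r gives the robot as it stands.
- The arm moves only by the shell command python3 -m creep 'ROWS'. ROWS is JSON, a list of rows, each an object with "delta_rot": the turn, a rotation vector about the tool's x, y, z in units of 0.08 rad (1.0 is 0.08 rad), a list of three; "linear": the shift along the tool's x, y, z in units of 5 cm (1.0 is 5 cm), a list of three; "grip": the opening, from 0 (shut) to 1 (fully open). A call has 1 to 8 rows; each row shifts and turns the commanded pose from where the row before left it, along the tool's axes as they then stand; what a row does not reach is not made up. A row lasts 1/8 s, in which the tool goes at most 62.5 mm and 10.7 degrees, less where a joint would pass 70% of its speed; a pose out of reach is approached as far as the arm can. A call with a number of a shift or a turn outside -1 to 1 is refused whole. A call with a gripper value outside its range is refused whole. The fingers move at their own pace and stop on an object; the grip force is fixed at half the most. Time passes only in rows, so rows that do not move let the fingers close. It gives the time, the measured TCP pose, the force and the opening at its end, in the units of the state.
- r.state(): the state, without advancing time (a new reading comes with each control period).
- r.grab_frame(name): name is "side" or "top"; returns a dict with "img" (384x512x3 uint8, red, green, blue), "intrinsics" (3x3 intrinsics, pixels), "origin" and "attitude" of the camera in the world. Camera axes: x right, y down, z forward; pixel columns grow to the right and rows downward; lengths in m; the calibration is good to about 2 mm. A picture is of the moment at which its call begins. There is no depth.
- r.hand_in(): hands the job in, once; it reports no verdict.
Trained networks look in the newest picture that a camera, given by its name, has taken for a name from the list of things; names that differ only in an ending like _2 or _b are one class to them, and where a whole thing is asked for, a point or a joint stands for the part that bears it (a point fixed in the world has none). Each returns a list of dicts, best first, with "confidence" (0 to 1); they miss things now and then, are a little off and sometimes report something else, mostly with a low value. They report only what shows in the picture. A call takes as long as a camera call. They do not tell look-alikes from the thing itself.
- r.search_frame(query, camera): "rect" ([left, top, width, height] in pixels, round what is visible of it).
- r.outline_of(query, camera): "region" (384x512 bool, what is visible of it) and "rect" ([left, top, width, height] in pixels, round what is visible of it).
- r.landmark_of(query, camera): "pixel" ([column, row] in pixels: a listed point, or the origin of a listed thing).
The state is a dict: "time": time; "joint_pos": joint angles; "dq": joint speeds; "joint_torque": joint torques, N m; "eef_pos": TCP position; "tool_rot": TCP orientation; "contact_force": force on the tool from outside, world axes, zero at the start; "ft_torque": the same for the moment, N m; "finger_gap": finger opening in m.
Only numpy, scipy, OpenCV 4.12 (cv2) and the standard library are available. Lean on these libraries where they do the work, as an engineer would, in place of code of your own. Each camera call takes 0.05 s, during which the arm holds its last target.

## Working session

There is one attempt and no reset: what is moved stays moved. The work goes in short steps, Python scripts to look and compute and a shell command to move; the robot and the scene stay as the last step left them, time stands still between calls to the robot, and variables do not carry over. Pictures are saved under pics/ and viewed, and the job is handed in when it is done.

```bash
mkdir -p pics; ls; python3 - <<'E'
from plant import r
import cv2
print(r.state())
for n in("side","top"):
    f=r.grab_frame(n);cv2.imwrite(f"pics/{n}0.png",f["img"][:,:,::-1])
    print(n,f["intrinsics"],f["origin"],f["attitude"])
    for q in("plate_a","deck"):
        print(q,[(d["confidence"],d["rect"]) for d in r.search_frame(q,n)],[(d["confidence"],d["pixel"]) for d in r.landmark_of(q,n)])
    print([(d["confidence"],d["pixel"]) for d in r.landmark_of("lower_seat",n)])
print(r.state()["time"])
E
```

```text
pics
{'time': 0.0, 'joint_pos': array([-1.47530477e+00,  2.63512977e-01, -4.89334628e-02,  1.25940614e+00,
       -3.89267067e-05,  1.41549423e+00]), 'dq': array([-0.0025569 ,  0.00135315,  0.00043166, -0.0008874 ,  0.0023363 ,
       -0.00093493]), 'joint_torque': array([ 2.47452313e-03, -6.37606931e+01,  3.84570873e+01,  1.34097756e-02,
       -1.82879526e-04, -9.80506258e-06]), 'eef_pos': array([ 0.13024686, -0.50829963,  0.23083153]), 'tool_rot': array([-5.28474836e-04,  9.92147975e-01,  1.25068449e-01, -3.66316238e-06]), 'contact_force': array([0.52681839, 0.44694587, 0.21057139]), 'ft_torque': array([0.02015698, 0.00125363, 0.00469418]), 'finger_gap': 0.08558193563876151}
side [[480.65710866   0.         256.47751297]
 [  0.         480.65710866 193.72848443]
 [  0.           0.           1.        ]] [-0.13912023  0.68523014  1.00279783] [ 0.12143266 -0.29459026  0.86519049 -0.38719001]
plate_a [(0.93, [343.7, 186.7, 47.4, 38.6]), (0.69, [112.3, 285.5, 80.8, 66.8]), (0.68, [355.6, 152.9, 42.3, 27.8])] [(0.95, [357.0, 204.8]), (0.75, [375.8, 164.8]), (0.68, [151.8, 318.2]), (0.24, [231.1, 252.0])]
deck [(0.97, [125.5, 163.0, 126.1, 110.9])] [(0.62, [230.5, 252.1])]
[]
top [[449.9335042    0.         254.82872494]
 [  0.         449.9335042  189.92469914]
 [  0.           0.           1.        ]] [ 0.27266053 -0.13271421  1.56997769] [-0.03849406  0.70852732 -0.70375139  0.03523088]
plate_a [(0.97, [110.5, 168.9, 41.1, 36.8]), (0.72, [289.4, 170.1, 46.0, 39.2]), (0.65, [352.2, 207.6, 53.6, 52.9]), (0.64, [291.5, 222.8, 51.2, 48.0])] [(0.96, [377.4, 235.1]), (0.92, [312.0, 187.9]), (0.9, [132.4, 188.2]), (0.79, [314.4, 246.8])]
deck [(0.76, [173.1, 106.0, 60.4, 88.8])] [(0.8, [201.6, 197.6])]
[(0.58, [200.1, 150.4])]
0.6
```

```bash
python3 - <<'E'
import cv2
for n,(a,b,c,d) in {"side":(80,400,130,370),"top":(90,420,80,290)}.items():
    i=cv2.imread(f"pics/{n}0.png")[c:d,a:b]
    cv2.imwrite(f"pics/{n}0c.png",cv2.resize(i,None,fx=2.4,fy=2.4,interpolation=cv2.INTER_CUBIC))
E
```

```text
(no output)
```

View pics/top0.png

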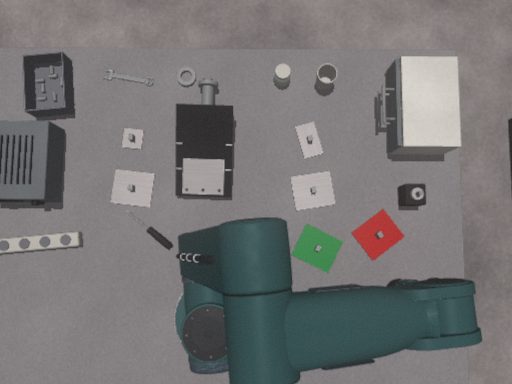

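View pics/side0.png

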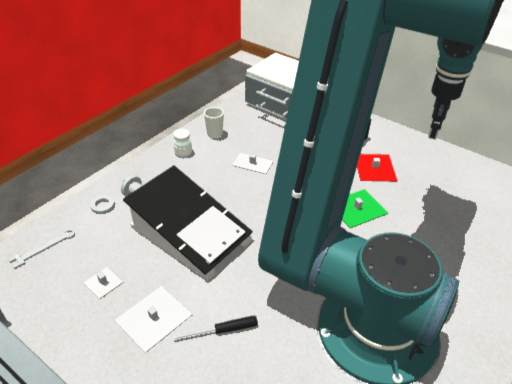

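```bash
sleep 0
```

```text
(no output)
```

View pics/top0c.png

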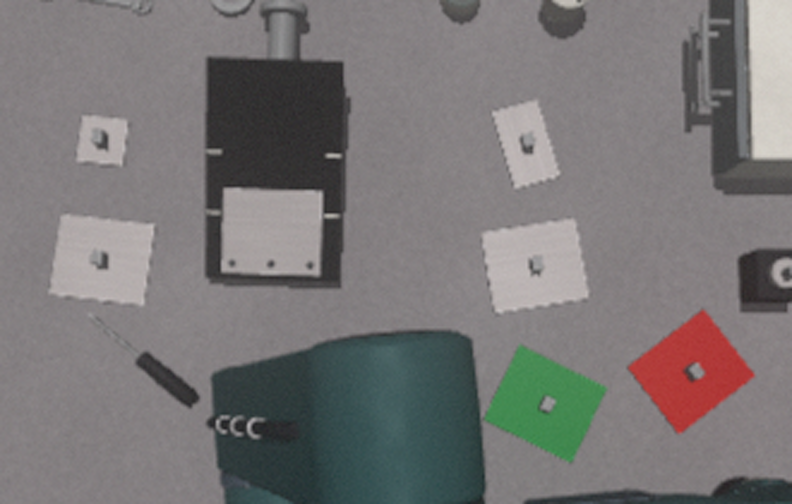

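View pics/side0c.png

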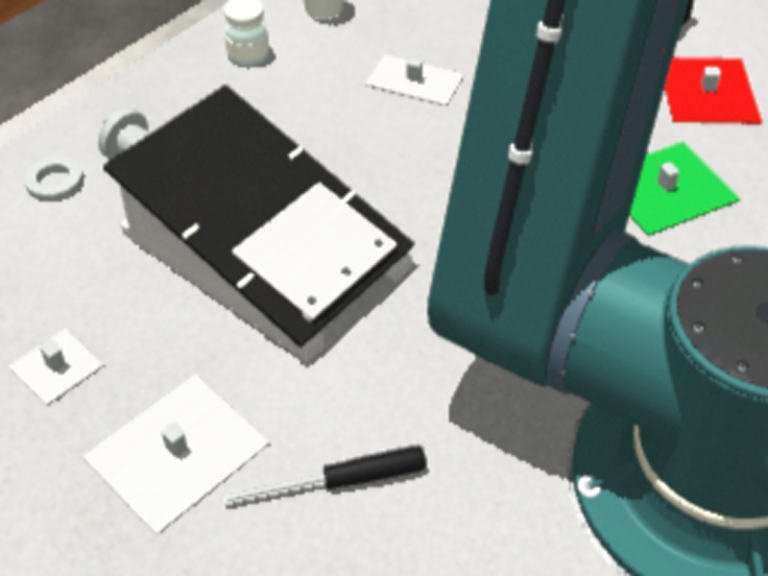

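```bash
cat > h.py <<'E'
import numpy as np,cv2
from scipy.spatial.transform import Rotation as R
from scipy.optimize import least_squares
def rot(q): return R.from_quat(np.roll(q,-1))
def proj(f,P):
    c=rot(f["attitude"]).inv().apply(np.atleast_2d(P)-f["origin"])
    p=c@np.array(f["intrinsics"]).T
    return p[:,:2]/p[:,2:]
def ray(f,px,z):
    d=rot(f["attitude"]).apply(np.linalg.solve(f["intrinsics"],[px[0],px[1],1.]))
    o=np.array(f["origin"]);return o+d*(z-o[2])/d[2]
def quad(mask):
    cs,_=cv2.findContours(mask.astype(np.uint8),cv2.RETR_EXTERNAL,cv2.CHAIN_APPROX_NONE)
    return max(cs,key=cv2.contourArea)[:,0,:].astype(float)
def deckR(yaw): return R.from_euler('ZY',[yaw,-np.radians(15)])
E
python3 - <<'E'
from plant import r
from h import *
F={n:r.grab_frame(n) for n in("side","top")}
for n,f in F.items():
    for q in("plate_a",):
        for d in r.outline_of(q,n):
            m=d["region"]; c=quad(m); rgb=f["img"][m].mean(0)
            w=np.array([ray(f,p,.005)[:2] for p in c],np.float32)
            (cx,cy),(a,b),ang=cv2.minAreaRect(w)
            print(n,d["confidence"],np.round(rgb),np.round([cx,cy,a,b,ang],3))
    for d in r.outline_of("deck",n): print(d["rect"],d["confidence"])
    # bright blobs inside deck
    g=cv2.cvtColor(f["img"],cv2.COLOR_RGB2GRAY)
    if n=="top": print(ray(f,(203,330),.1))
    x0,y0,w,h=(170,100,70,100) if n=="top" else (125,163,127,111)
    print(n,g[y0:y0+h:8,x0:x0+w:6])
E
```

```text
side 0.96 [ 59. 214.  94.] [ 0.236 -0.344  0.151  0.125 65.962]
side 0.84 [243.  43.  37.] [ 0.286 -0.556  0.12   0.139 37.302]
side 0.62 [246. 246. 243.] [ 0.44   0.3    0.141  0.123 83.765]
[123.3, 162.7, 126.6, 112.6] 0.82
side [[226 227 226 226 225 227 228 227 229 228 229 228 229 230 231 229 229 228
  247 250 251 152]
 [226 226 223 227 225 228 225  44  44  49 228 226 229 230 231 229 229 232
  229 227 227 212]
 [229 118 105 230 224  46  46  44  44  45  41 174 230 230 230 227 229 229
  229 231 230 231]
 [107 218 228  44  44  45  43  44  45  44  44  45  45 226 224 228 228 227
  230 229 228 228]
 [107  43  43  43  43  46  43  44  45  41  43  45  45  85  95 225 229 227
  228 227 228 228]
 [195  45  44  44  41  45  44  43  46  43  45  44  44  44  43  44 217 229
  227 227 230 227]
 [231 139  38  43  43  45  46  46  44  46  47  44  43  47 249 249  66 149
  229 228 228 230]
 [228 225 132  87  45  44  43  43  44  43  44  44 248 249 249 249 249 249
   44 173 229 227]
 [230 180 130 129 130  76  57  44  45  44 175 250 249 250 250 250 249 250
  250 237  45 228]
 [228 229 229 142 134 129  73  4
[... 723 characters left out ...]
2280793  0.03644514  0.1       ]
top [[134 130 133 130 129 130 143  88 127 127 130 129]
 [127  74  52  49  50  48  49  53  54  51  48 130]
 [131  74  50  51  49  53  49  51  50  49  50 131]
 [128  77  50  50  47  45  50  49  51  48  49 114]
 [130  62  49  46  48  43  50  45  47  54  51 124]
 [134  62  52  48  50  48  50  49  52  52  53 132]
 [133  64  50  49  45  52  52  50  48  48  51 124]
 [134  64  56  53  56  53  49  50  48  51  53 126]
 [133  67  82 162 159 159 161 160 163 115  53 127]
 [132  71 107 163 162 165 163 163 165  99  53 127]
 [130  70 110 164 162 164 163 162 161  83  55 126]
 [133  66 138 154 161 163 164 161 150  62  58 127]
 [133 118  74  73  66  63  60  55  53  53  53 133]]
```

```bash
cat >> h.py <<'E'
def corners(f,roi,thr):
    g=cv2.cvtColor(f["img"],cv2.COLOR_RGB2GRAY); x,y,w,h=roi
    s=4; c=cv2.resize(g[y:y+h,x:x+w],None,fx=s,fy=s,interpolation=cv2.INTER_CUBIC)
    m=(c>thr).astype(np.uint8); m=cv2.morphologyEx(m,cv2.MORPH_OPEN,np.ones((17,17))) 
    k=cv2.convexHull(quad(m).astype(np.int32))
    for e in np.linspace(.01,.12,60):
        p=cv2.approxPolyDP(k,e*cv2.arcLength(k,True),True)
        if len(p)==4: break
    p=p[:,0,:].astype(float)
    # refine: fit lines to hull-contour points for each side
    cont=quad(m);L=[]
    for i in range(4):
        a,b=p[i],p[(i+1)%4];t=(b-a)/np.linalg.norm(b-a);n=np.array([-t[1],t[0]])
        u=(cont-a)@t/np.linalg.norm(b-a);d=np.abs((cont-a)@n)
        q=cont[(u>.12)&(u<.88)&(d<6)].astype(np.float32)
        vx,vy,px,py=cv2.fitLine(q,cv2.DIST_HUBER,0,.01,.01).ravel();L.append((vx,vy,px,py))
    out=[]
    for i in range(4):
        a,b=L[i-1],L[i];A=np.array([[a[0],-b[0]],[a[1],-b[1]]])
        s_=np.linalg.solve(A,[b[2]-a[2],b[3]-a[3]]);out.append([a[2]+s_[0]*a[0],a[3]+s_[0]*a[1]])
    return (np.array(out)+.5)/s-.5+[x,y]
def match(obs,pred):
    best=min((np.roll(o,k,0) for o in(obs,obs[::-1]) for k in range(4)),key=lambda o:np.abs(o-pred).sum());return best
Q=np.array([[-.06,-.07],[.06,-.07],[.06,.07],[-.06,.07]])
E
cat > fit.py <<'E'
from h import *
def deckP(p,X): return np.r_[p[:2],.038]+deckR(p[2]).apply(X)
def plateP(p,X): return np.r_[p[:2],0]+R.from_euler('z',p[2]).apply(X)
SX=np.c_[Q+[.07,0],np.full(4,.005)]
PX=np.c_[Q,np.full(4,.005)]
def fit(fr,obs,fn,X,p0):
    def res(p): return np.concatenate([(match(o,proj(f,fn(p,X)))-proj(f,fn(p,X))).ravel() for f,o in zip(fr,obs)])
    s=least_squares(res,p0);return s.x,np.sqrt((s.fun**2).mean())
E
python3 - <<'E'
from plant import r
from fit import *
F={n:r.grab_frame(n) for n in("side","top")}
T,S=F["top"],F["side"]
dt=corners(T,(178,152,54,50),105); ds=corners(S,(165,195,90,75),150)
for fr,o in(([T],[dt]),([S],[ds]),([T,S],[dt,ds])): print("deck",*fit(fr,o,deckP,SX,[.3,.05,0.]))
lt=corners(T,(104,162,56,50),150); ls=corners(S,(110,280,90,75),239)
for fr,o in(([T],[lt]),([S],[ls]),([T,S],[lt,ls])): print("left",*fit(fr,o,plateP,PX,[.44,.3,-.1]))
rt=corners(T,(285,165,56,50),150)
print("right",*fit([T],[rt],plateP,PX,[.44,-.325,.13]))
print(r.state()["time"])
E
```

```text
deck [0.41355168 0.04326468 0.05646866] 2.004410462877563
deck [ 0.41223499  0.04752396 -0.04732318] 0.7086633772138764
deck [ 0.41258448  0.04568278 -0.00228082] 1.8439839832268818
left [ 0.44215297  0.30519627 -0.11109341] 0.4060006994918622
left [ 0.44255504  0.29914347 -0.11838066] 0.32247978277360817
left [ 0.44212732  0.30110171 -0.11575685] 0.8024381825213253
right [ 0.43720708 -0.32667516  0.16577127] 0.2629802968174387
1.0
```

```bash
python3 - <<'E'
from plant import r
from fit import *
F={n:r.grab_frame(n) for n in("side","top")}
T,S=F["top"],F["side"]
print(ray(T,(201.6,197.6),.038),ray(S,(230.5,252.1),.038))
dt=corners(T,(178,152,54,50),105); ds=corners(S,(165,195,90,75),150);print(dt,ds)
for n,f,(x,y,w,h),s in(("t",T,(165,95,80,110),5),("s",S,(115,155,145,125),5)):
    i=cv2.resize(f["img"][y:y+h,x:x+w,::-1],None,fx=s,fy=s,interpolation=cv2.INTER_CUBIC)
    for p in (dt if n=="t" else ds): cv2.circle(i,tuple(int(v) for v in (p-[x,y]+.5)*s),4,(0,0,255),1)
    B=np.array([[0,-.095,0],[0,.095,0],[.31,.095,0],[.31,-.095,0],[.095,.095,0],[.095,-.095,0],[.18,.095,0],[.18,-.095,0]])
    for p in proj(f,deckP([.4125,.0457,0],B)): cv2.circle(i,tuple(int(v) for v in (p-[x,y]+.5)*s),4,(0,255,0),1)
    cv2.imwrite(f"pics/deck{n}.png",i)
E
```

```text
[0.40544353 0.05673831 0.038     ] [0.40659148 0.04955997 0.038     ]
[[181.57556057 157.7064476 ]
 [224.15787125 159.34345722]
 [223.18620682 188.48372269]
 [187.12745953 194.57773209]] [[213.55892181 204.7788229 ]
 [243.90569305 232.87048721]
 [208.84771729 261.87823486]
 [175.68214035 234.03565216]]
```

View pics/deckt.png

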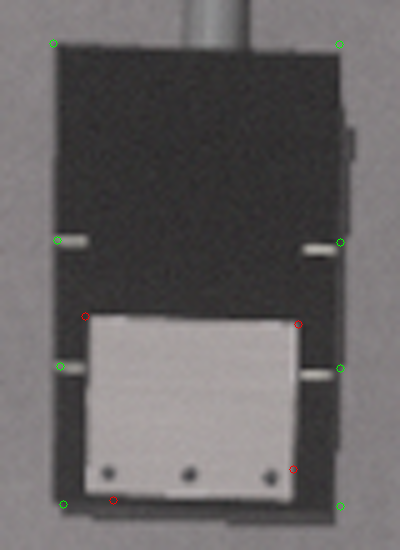

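View pics/decks.png

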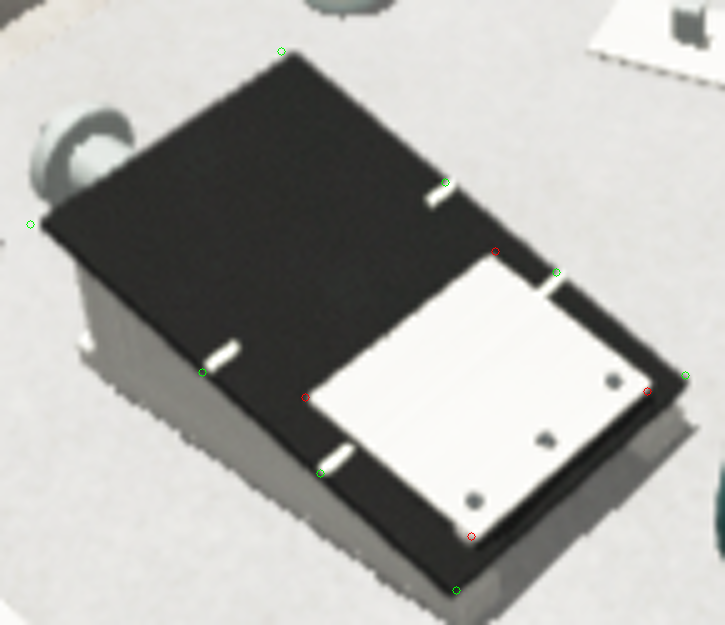

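```bash
python3 - <<'E'
from plant import r
from fit import *
F={n:r.grab_frame(n) for n in("side","top")}
T,S=F["top"],F["side"]
ot=np.array([(90,315),(299,321),(294,500),(86,495),(56,46),(340,54),(75,241),(319,250),(73,368),(316,375)])/5+[165,95]-.5
os_=np.array([(306,398),(495,253),(652,382),(471,540),(41,220),(297,52),(222,356),(441,194),(336,459),(553,284)])/5+[115,155]-.5
def X(m): return np.array([(.13,.07,.005),(.13,-.07,.005),(.01,-.07,.005),(.01,.07,.005),(.31,.095,0),(.31,-.095,0),(.18,m,0),(.18,-m,0),(.095,m,0),(.095,-m,0)])
def go(fr,ob):
    s=least_squares(lambda p:np.concatenate([(proj(f,deckP(p,X(p[3])))-o).ravel() for f,o in zip(fr,ob)]),[.41,.045,0,.085],loss='soft_l1')
    return s.x,np.round([np.linalg.norm(proj(f,deckP(s.x,X(s.x[3])))-o,axis=1) for f,o in zip(fr,ob)],1)
for a in(([T],[ot]),([S],[os_]),([T,S],[ot,os_])): print(*go(*a))
lt=corners(T,(104,162,56,50),150); print(ray(T,(132,188),.035))
E
```

```text
[ 0.40953381  0.0521685  -0.02663576  0.08223517] [[0.4 0.6 0.1 0.7 0.4 0.4 0.3 0.2 0.1 0.1]]
[ 0.41076927  0.04634839 -0.02630362  0.08415565] [[0.8 0.9 1.5 1.1 0.6 0.8 0.1 0.4 0.1 0.3]]
[ 0.40955581  0.04956099 -0.02818035  0.08306681] [[0.9 0.9 0.8 1.4 0.9 1.3 0.3 0.9 0.6 1. ]
 [0.4 1.6 2.4 1.7 0.7 0.6 0.6 0.7 0.6 1.4]]
[0.43722267 0.29699815 0.035     ]
```

```bash
cat > tgt.py <<'E'
import sys
from plant import r
from h import *
def toolR(yaw,pitch=0): # tool x along plate x, z opposite plate normal
    return R.from_euler('ZY',[yaw,-pitch])*R.from_euler('x',np.pi)
def show(pos,yaw,pitch=0):
    s=r.state();c=rot(s["tool_rot"]);t=toolR(yaw,pitch);d=np.array(pos)-s["eef_pos"]
    print("t",s["time"],"rot",np.round((c.inv()*t).as_rotvec()/.08,2),"lin(cur)",np.round(c.inv().apply(d)/.05,2),"lin(after)",np.round(t.inv().apply(d)/.05,2),"F",np.round(s["contact_force"],1),"gap",round(s["finger_gap"],4),"tcp",np.round(s["eef_pos"],4))
if __name__=="__main__":
    a=[float(x) for x in sys.argv[1:]]; show(a[:3],a[3],a[4] if len(a)>4 else 0)
E
python3 tgt.py .437 -.327 .12 .166
```

```text
t 1.2 rot [-0.   -0.    1.06] lin(cur) [ 6.84 -2.    2.23] lin(after) [ 6.65 -2.57  2.23] F [ 0.5  0.3 -0.1] gap 0.0855 tcp [ 0.1303 -0.5086  0.2313]
```

```bash
python3 -m creep '[{"linear":[0.8,-0.3,0],"delta_rot":[0,0,0.5],"grip":1},{"linear":[0.8,-0.3,0.1],"delta_rot":[0,0,0.56],"grip":1},{"linear":[0.9,-0.3,0.3],"delta_rot":[0,0,0],"grip":1},{"linear":[0.9,-0.3,0.3],"delta_rot":[0,0,0],"grip":1},{"linear":[0.9,-0.4,0.3],"delta_rot":[0,0,0],"grip":1},{"linear":[0.9,-0.4,0.4],"delta_rot":[0,0,0],"grip":1},{"linear":[0.8,-0.3,0.4],"delta_rot":[0,0,0],"grip":1},{"linear":[0.6,-0.2,0.4],"delta_rot":[0,0,0],"grip":1}]'; python3 tgt.py .437 -.327 .12 .166
```

```text
time: 2.2
eef_pos: [0.4336, -0.325, 0.1207]
tool_rot: [0.0, 0.997, 0.083, 0.0]
contact_force: [-0.3, -0.0, 0.1]
finger_gap: 0.0853
t 2.2 rot [ 0.   -0.    0.01] lin(cur) [0.06 0.05 0.01] lin(after) [0.06 0.05 0.01] F [-0.3 -0.   0.1] gap 0.0853 tcp [ 0.4336 -0.325   0.1207]
```

```bash
python3 -m creep '[{"linear":[0.06,0.05,0.6],"delta_rot":[0,0,0],"grip":1},{"linear":[0,0,0.6],"delta_rot":[0,0,0],"grip":1},{"linear":[0,0,0.5],"delta_rot":[0,0,0],"grip":1},{"linear":[0,0,0.3],"delta_rot":[0,0,0],"grip":1},{"linear":[0,0,0.22],"delta_rot":[0,0,0],"grip":1},{"linear":[0,0,0],"delta_rot":[0,0,0],"grip":1}]'; python3 tgt.py .437 -.327 .009 .166; python3 - <<'E'
from plant import r
from h import *
for n in("side","top"):
    f=r.grab_frame(n);cv2.imwrite(f"pics/{n}1.png",f["img"][:,:,::-1])
i=cv2.imread("pics/top1.png")[140:240,250:400];j=cv2.imread("pics/side1.png")[120:250,280:430]
cv2.imwrite("pics/g1.png",np.hstack([cv2.resize(i,(390,260)),cv2.resize(j,(390,260))]))
E
```

```text
time: 2.95
eef_pos: [0.4354, -0.328, 0.0101]
tool_rot: [-0.0, 0.997, 0.083, -0.0]
contact_force: [0.2, 0.3, -0.1]
finger_gap: 0.0853
t 2.95 rot [-0.01  0.   -0.  ] lin(cur) [ 0.03 -0.01  0.02] lin(after) [ 0.03 -0.01  0.02] F [ 0.2  0.3 -0.1] gap 0.0853 tcp [ 0.4354 -0.328   0.0101]
```

View pics/g1.png

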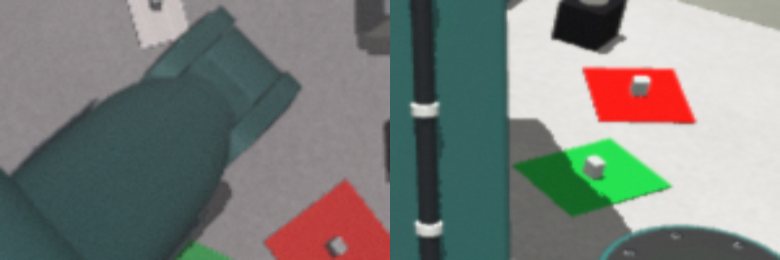

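Both pictures show only the arm covering the plate; the gap reading will tell. Closing.

```bash
python3 -m creep '[{"linear":[0.03,0,0],"delta_rot":[0,0,0],"grip":0},{"linear":[0,0,0],"delta_rot":[0,0,0],"grip":0},{"linear":[0,0,0],"delta_rot":[0,0,0],"grip":0},{"linear":[0,0,0],"delta_rot":[0,0,0],"grip":0},{"linear":[0,0,0],"delta_rot":[0,0,0],"grip":0},{"linear":[0,0,0],"delta_rot":[0,0,0],"grip":0}]'; python3 tgt.py .437 -.327 .009 .166
```

```text
time: 3.8
eef_pos: [0.4371, -0.328, 0.0106]
tool_rot: [0.0, 0.997, 0.083, 0.0]
contact_force: [-0.4, 1.2, 5.3]
finger_gap: 0.0148
t 3.8 rot [ 0.01 -0.   -0.  ] lin(cur) [ 0.   -0.02  0.03] lin(after) [ 0.   -0.02  0.03] F [-0.4  1.2  5.3] gap 0.0148 tcp [ 0.4371 -0.328   0.0106]
```

```bash
cat > seat.py <<'E'
import sys
from tgt import *
from fit import deckP
D=[.410,.0493,-.027]
def seat(i,up,h=.0106,dx=0,dy=0,ax=0):
    p=deckP(D,np.array([[.155+.085*i+dx,dy,.0035]]))[0]
    pl=R.from_euler('ZY',[D[2],-np.radians(11.6)])
    return p+pl.apply([ax,0,h])+[0,0,up]
if __name__=="__main__":
    a=[float(x) for x in sys.argv[1:]]
    p=seat(*a);print(np.round(p,4));show(p,D[2],np.radians(11.6))
E
python3 seat.py 0 .1
```

```text
[0.5566 0.0453 0.1919]
t 3.8 rot [-0.24  2.52  2.4 ] lin(cur) [ 3.59 -6.97 -3.63] lin(after) [ 2.87 -7.53 -3.11] F [-0.4  1.2  5.3] gap 0.0148 tcp [ 0.4371 -0.328   0.0106]
```

```bash
python3 -m creep '[{"linear":[0,0,-0.2],"delta_rot":[0,0,0],"grip":0},{"linear":[0,0,-0.4],"delta_rot":[0,0,0],"grip":0},{"linear":[0,0,-0.8],"delta_rot":[0,0,0],"grip":0},{"linear":[0,0,-0.8],"delta_rot":[0,0,0],"grip":0},{"linear":[0,0,-0.8],"delta_rot":[0,0,0],"grip":0},{"linear":[0,0,-0.6],"delta_rot":[0,0,0],"grip":0}]'; python3 seat.py 0 .1
```

```text
time: 4.55
eef_pos: [0.4369, -0.3278, 0.1925]
tool_rot: [0.0, 0.997, 0.083, 0.0]
contact_force: [0.1, 1.0, -3.2]
finger_gap: 0.0146
[0.5566 0.0453 0.1919]
t 4.55 rot [-0.23  2.51  2.41] lin(cur) [ 3.59 -6.96  0.01] lin(after) [ 2.14 -7.52  0.45] F [ 0.1  1.  -3.2] gap 0.0146 tcp [ 0.4369 -0.3278  0.1925]
```

```bash
python3 -m creep '[{"linear":[0.3,-0.5,0],"delta_rot":[0,0,0.6],"grip":0},{"linear":[0.3,-0.9,0],"delta_rot":[0,0,0.6],"grip":0},{"linear":[0.3,-0.9,0],"delta_rot":[0,0,0.6],"grip":0},{"linear":[0.3,-0.9,0],"delta_rot":[0,0,0.6],"grip":0},{"linear":[0.3,-0.9,0],"delta_rot":[0,0,0],"grip":0},{"linear":[0.3,-0.9,0],"delta_rot":[0,0,0],"grip":0},{"linear":[0.3,-0.9,0],"delta_rot":[0,0,0],"grip":0},{"linear":[0.2,-0.8,0],"delta_rot":[0,0,0],"grip":0}]'; python3 seat.py 0 .1
```

```text
time: 5.55
eef_pos: [0.5428, 0.0123, 0.1906]
tool_rot: [-0.0, 1.0, -0.013, -0.0]
contact_force: [0.0, -0.0, -2.9]
finger_gap: 0.0149
[0.5566 0.0453 0.1919]
t 5.55 rot [-0.    2.53  0.02] lin(cur) [ 0.26 -0.67 -0.02] lin(after) [ 0.26 -0.67  0.03] F [ 0.  -0.  -2.9] gap 0.0149 tcp [0.5428 0.0123 0.1906]
```

```bash
python3 -m creep '[{"linear":[0.08,-0.17,0],"delta_rot":[0,0.63,0],"grip":0},{"linear":[0.06,-0.17,0],"delta_rot":[0,0.63,0],"grip":0},{"linear":[0.06,-0.17,0],"delta_rot":[0,0.63,0],"grip":0},{"linear":[0.06,-0.16,0],"delta_rot":[0,0.64,0],"grip":0},{"linear":[0,0,0],"delta_rot":[0,0,0],"grip":0}]'; python3 seat.py 0 .1;python3 - <<'E'
from plant import r
from h import *
for n in("side","top"):
    f=r.grab_frame(n);cv2.imwrite(f"pics/{n}2.png",f["img"][:,:,::-1])
i=cv2.imread("pics/top2.png")[80:240,120:320];j=cv2.imread("pics/side2.png")[60:300,80:380]
cv2.imwrite("pics/g2.png",np.hstack([cv2.resize(i,(400,320)),cv2.resize(j,(400,320))]))
E
```

```text
time: 6.18
eef_pos: [0.5555, 0.0441, 0.1916]
tool_rot: [0.001, 0.995, -0.013, 0.101]
contact_force: [0.2, -0.4, -2.6]
finger_gap: 0.015
[0.5566 0.0453 0.1919]
t 6.175 rot [-0.    0.    0.02] lin(cur) [ 0.02 -0.02 -0.  ] lin(after) [ 0.02 -0.02 -0.  ] F [ 0.2 -0.4 -2.6] gap 0.015 tcp [0.5555 0.0441 0.1916]
```

View pics/g2.png

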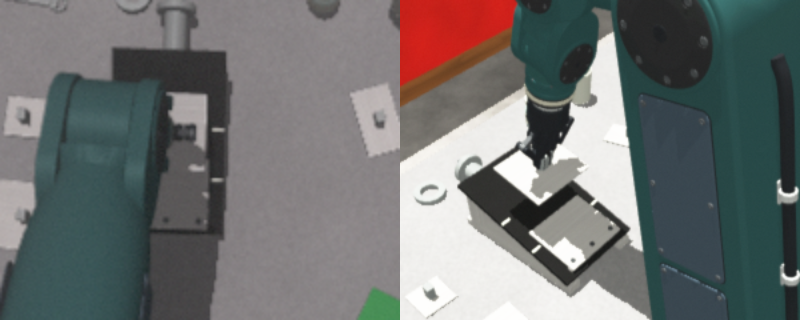

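```bash
python3 - <<'E'
from plant import r
from fit import *
S=r.grab_frame("side");T=r.grab_frame("top");s=r.state();c=rot(s["tool_rot"])
# plate corners from tcp: plate frame x=tool x,y=-tool y,z=-tool z; underside centre at tool z=+.0106
C=np.c_[Q[:,0],-Q[:,1],np.full(4,.0106-.005)]
W=s["eef_pos"]+c.apply(C)
for n,f,(x,y,w,h),k in(("s",S,(150,90,110,90),7),("t",T,(165,95,80,110),5)):
    i=cv2.resize(f["img"][y:y+h,x:x+w,::-1],None,fx=k,fy=k,interpolation=cv2.INTER_CUBIC)
    p=proj(f,W);print(p)
    for q in p: cv2.circle(i,tuple(int(v) for v in (q-[x,y]+.5)*k),4,(0,255,0),1)
    cv2.imwrite(f"pics/h{n}.png",i)
E
```

```text
[[220.98265846 184.6515052 ]
 [188.14705786 159.60513892]
 [148.93883568 185.85064064]
 [182.82399602 213.47362371]]
[[222.94667177 164.9201051 ]
 [223.90538349 126.3713298 ]
 [179.02338274 124.95273401]
 [178.43578143 163.48346707]]
```

View pics/hs.png

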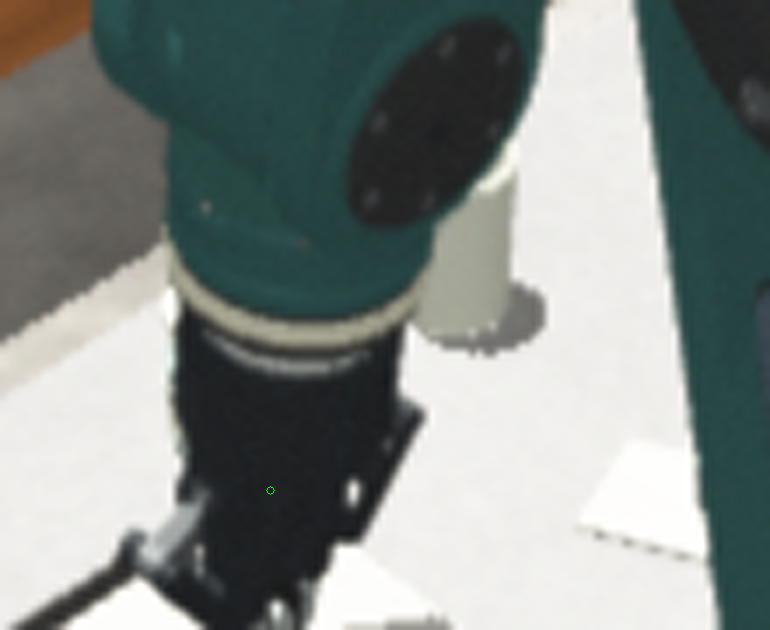

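View pics/ht.png

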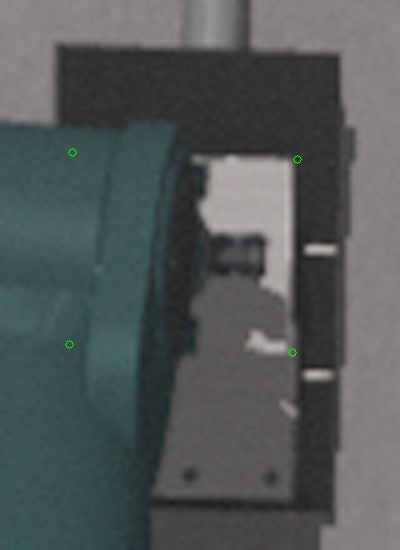

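```bash
python3 - <<'E'
from plant import r
from fit import *
S=r.grab_frame("side");s=r.state();c=rot(s["tool_rot"])
C=np.c_[Q[:,0],-Q[:,1],np.full(4,.0106-.005)]
W=s["eef_pos"]+c.apply(C)
f=S;x,y,w,h,k=135,140,110,100,7
i=cv2.resize(f["img"][y:y+h,x:x+w,::-1],None,fx=k,fy=k,interpolation=cv2.INTER_CUBIC)
for q in proj(f,W): cv2.circle(i,tuple(int(v) for v in (q-[x,y]+.5)*k),4,(0,180,0),2)
cv2.imwrite(f"pics/hs2.png",i)
E
```

```text
(no output)
```

View pics/hs2.png

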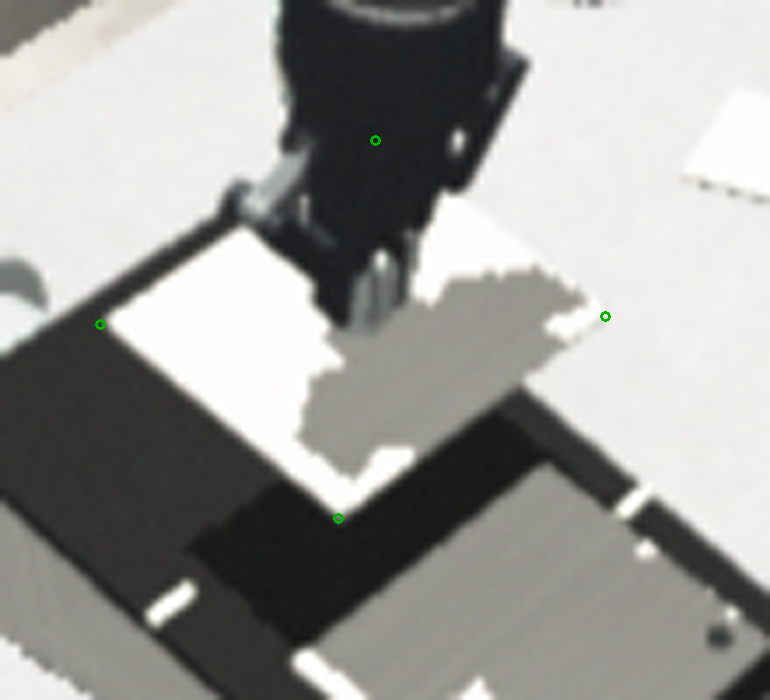

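```bash
sed -i 's/^D=.*/D=[.410,.0507,-.027]/' seat.py; python3 seat.py 0 .01; python3 -m creep '[{"linear":[-0.06,-0.05,0.4],"delta_rot":[0,0,0.02],"grip":0},{"linear":[-0.1,0,0.5],"delta_rot":[0,0,0],"grip":0},{"linear":[-0.1,0,0.5],"delta_rot":[0,0,0],"grip":0},{"linear":[-0.06,0,0.3],"delta_rot":[0,0,0],"grip":0},{"linear":[0,0,0],"delta_rot":[0,0,0],"grip":0}]'; python3 seat.py 0 .0
```

```text
[0.5566 0.0467 0.1019]
t 6.425 rot [-0.    0.01  0.01] lin(cur) [-0.36 -0.07  1.75] lin(after) [-0.36 -0.07  1.75] F [ 0.5  0.2 -3.2] gap 0.0148 tcp [0.5566 0.0434 0.1911]
time: 7.05
eef_pos: [0.5574, 0.046, 0.1037]
tool_rot: [0.001, 0.995, -0.014, 0.1]
contact_force: [0.3, 0.1, -2.6]
finger_gap: 0.0149
[0.5566 0.0467 0.0919]
t 7.05 rot [-0.    0.03 -0.01] lin(cur) [-0.06 -0.01  0.23] lin(after) [-0.06 -0.01  0.23] F [ 0.3  0.1 -2.6] gap 0.0149 tcp [0.5574 0.046  0.1037]
```

```bash
python3 -m creep '[{"linear":[-0.03,-0.01,0.1],"delta_rot":[0,0,0],"grip":0},{"linear":[-0.01,0,0.05],"delta_rot":[0,0,0],"grip":0},{"linear":[0,0,0],"delta_rot":[0,0,0],"grip":0}]'; python3 seat.py 0 .0
```

```text
time: 7.42
eef_pos: [0.5576, 0.0467, 0.0971]
tool_rot: [0.001, 0.995, -0.014, 0.101]
contact_force: [-0.8, 0.2, -3.0]
finger_gap: 0.0147
[0.5566 0.0467 0.0919]
t 7.425 rot [-0.   -0.   -0.01] lin(cur) [-0.04 -0.    0.1 ] lin(after) [-0.04 -0.    0.1 ] F [-0.8  0.2 -3. ] gap 0.0147 tcp [0.5576 0.0467 0.0971]
```

```bash
python3 -m creep '[{"linear":[-0.02,0,0.05],"delta_rot":[0,0,0],"grip":0},{"linear":[-0.01,0,0.03],"delta_rot":[0,0,0],"grip":0},{"linear":[0,0,0],"delta_rot":[0,0,0],"grip":0}]'; python3 seat.py 0 .0
```

```text
time: 7.8
eef_pos: [0.5567, 0.0467, 0.0926]
tool_rot: [0.001, 0.995, -0.014, 0.101]
contact_force: [0.2, -0.7, -2.4]
finger_gap: 0.0149
[0.5566 0.0467 0.0919]
t 7.8 rot [-0.    0.   -0.01] lin(cur) [-0.   -0.    0.01] lin(after) [-0.   -0.    0.01] F [ 0.2 -0.7 -2.4] gap 0.0149 tcp [0.5567 0.0467 0.0926]
```

```bash
python3 -m creep '[{"linear":[-0.01,0,0.04],"delta_rot":[0,0,0],"grip":0},{"linear":[0,0,0],"delta_rot":[0,0,0],"grip":0}]'; python3 -m creep '[{"linear":[0,0,0.03],"delta_rot":[0,0,0],"grip":0},{"linear":[0,0,0],"delta_rot":[0,0,0],"grip":0}]';python3 seat.py 0 .0
```

```text
time: 8.05
eef_pos: [0.557, 0.0467, 0.0919]
tool_rot: [0.001, 0.995, -0.014, 0.102]
contact_force: [-10.1, -0.6, 18.8]
finger_gap: 0.0146
time: 8.3
eef_pos: [0.557, 0.0467, 0.0919]
tool_rot: [0.001, 0.995, -0.014, 0.102]
contact_force: [-25.1, -0.7, 46.9]
finger_gap: 0.015
[0.5566 0.0467 0.0919]
t 8.3 rot [ 0.   -0.03 -0.01] lin(cur) [-0.01  0.   -0.  ] lin(after) [-0.01  0.   -0.  ] F [-25.1  -0.7  46.9] gap 0.015 tcp [0.557  0.0467 0.0919]
```

Seated firmly, a little too hard; back the command off, then open.

```bash
python3 -m creep '[{"linear":[0,0,-0.05],"delta_rot":[0,0,0],"grip":0},{"linear":[0,0,0],"delta_rot":[0,0,0],"grip":0}]'; python3 -m creep '[{"linear":[0,0,0],"delta_rot":[0,0,0],"grip":0.5},{"linear":[0,0,0],"delta_rot":[0,0,0],"grip":1},{"linear":[0,0,0],"delta_rot":[0,0,0],"grip":1},{"linear":[0,0,0],"delta_rot":[0,0,0],"grip":1}]'
```

```text
time: 8.55
eef_pos: [0.5567, 0.0467, 0.0919]
tool_rot: [0.001, 0.995, -0.014, 0.101]
contact_force: [-6.4, 0.7, 11.4]
finger_gap: 0.0151
time: 9.05
eef_pos: [0.5565, 0.0467, 0.0916]
tool_rot: [0.001, 0.995, -0.014, 0.101]
contact_force: [-0.3, 0.4, 0.6]
finger_gap: 0.0846
```

```bash
python3 -m creep '[{"linear":[0,0,-0.3],"delta_rot":[0,0,0],"grip":1},{"linear":[0,0,-0.7],"delta_rot":[0,0,0],"grip":1},{"linear":[0,0,-0.8],"delta_rot":[0,0,0],"grip":1},{"linear":[0,-0.5,-0.6],"delta_rot":[0,-0.6,0],"grip":1},{"linear":[0,-0.9,0],"delta_rot":[0,-0.6,0],"grip":1},{"linear":[0,-0.9,0],"delta_rot":[0,-0.6,0],"grip":1},{"linear":[-0.4,-0.9,0],"delta_rot":[0,-0.7,0.4],"grip":1},{"linear":[-0.5,-0.9,0],"delta_rot":[0,0,0.4],"grip":1}]'; python3 tgt.py .4425 .303 .12 -.116
python3 - <<'E'
from plant import r
from h import *
for n in("side","top"):
    f=r.grab_frame(n);cv2.imwrite(f"pics/{n}3.png",f["img"][:,:,::-1])
i=cv2.imread("pics/top3.png")[80:240,120:320];j=cv2.imread("pics/side3.png")[60:300,80:380]
cv2.imwrite("pics/g3.png",np.hstack([cv2.resize(i,(400,320)),cv2.resize(j,(400,320))]))
E
```

```text
time: 10.05
eef_pos: [0.4891, 0.1391, 0.2121]
tool_rot: [-0.04, 0.999, 0.036, -0.003]
contact_force: [-0.8, 0.8, -0.0]
finger_gap: 0.0854
t 10.05 rot [-0.98  0.14  2.35] lin(cur) [-0.69 -3.18  2.1 ] lin(after) [-1.31 -3.15  1.84] F [-0.8  0.8 -0. ] gap 0.0854 tcp [0.4891 0.1391 0.2121]
```

View pics/g3.png

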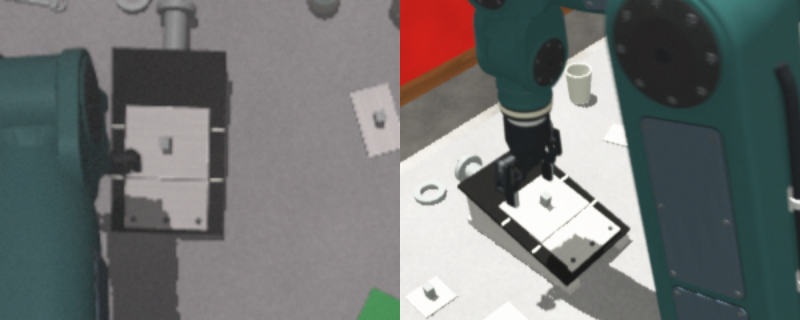

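The first plate lies square with its lower edge on the lower marks. On to the left plate.

```bash
python3 -m creep '[{"linear":[-0.15,-0.4,0],"delta_rot":[-0.33,0.05,0.4],"grip":1},{"linear":[-0.15,-0.5,0],"delta_rot":[-0.33,0.05,0.4],"grip":1},{"linear":[-0.15,-0.5,0.2],"delta_rot":[-0.32,0.04,0.4],"grip":1},{"linear":[-0.15,-0.5,0.3],"delta_rot":[0,0,0.4],"grip":1},{"linear":[-0.15,-0.5,0.4],"delta_rot":[0,0,0.4],"grip":1},{"linear":[-0.15,-0.4,0.5],"delta_rot":[0,0,0.35],"grip":1}]'; python3 tgt.py .4425 .303 .12 -.116
```

```text
time: 10.9
eef_pos: [0.4428, 0.141, 0.1521]
tool_rot: [-0.052, 0.998, 0.034, -0.004]
contact_force: [0.4, -0.5, -0.7]
finger_gap: 0.0848
t 10.9 rot [-1.3   0.17  2.3 ] lin(cur) [ 0.22 -3.15  0.97] lin(after) [-0.38 -3.22  0.64] F [ 0.4 -0.5 -0.7] gap 0.0848 tcp [0.4428 0.141  0.1521]
```

```bash
python3 -c "
from plant import r
import numpy as np
s=r.state();print(np.round(s['joint_pos'],3),np.round(s['joint_torque'],1))"
```

```text
[ 0.067  0.196 -0.367  1.011  0.105  3.141] [  0.5 -56.3  38.4   2.6   0.2  -0. ]
```

```bash
python3 - <<'E'
s=open('tgt.py').read()
s=s.replace("R.from_euler('x',np.pi)","R.from_euler('x',np.pi)*R.from_euler('z',np.pi*FLIP)").replace("def toolR","FLIP=1\ndef toolR")
open('tgt.py','w').write(s)
E
python3 -m creep '[{"linear":[0,0,-0.3],"delta_rot":[0,0,-1],"grip":1},{"linear":[0,0,-0.3],"delta_rot":[0,0,-1],"grip":1},{"linear":[0,0,0],"delta_rot":[0,0,-1],"grip":1},{"linear":[0,0,0],"delta_rot":[0,0,-1],"grip":1},{"linear":[0,0,0],"delta_rot":[0,0,-1],"grip":1},{"linear":[0,0,0],"delta_rot":[0,0,-1],"grip":1},{"linear":[0,0,0],"delta_rot":[0,0,-1],"grip":1},{"linear":[0,0,0],"delta_rot":[0,0,-1],"grip":1}]'
python3 tgt.py .4425 .303 .12 -.116
python3 -m creep '[{"linear":[0,0,0],"delta_rot":[0,0,-1],"grip":1},{"linear":[0,0,0],"delta_rot":[0,0,-1],"grip":1},{"linear":[0,0,0],"delta_rot":[0,0,-1],"grip":1},{"linear":[0,0,0],"delta_rot":[0,0,-1],"grip":1},{"linear":[0,0,0],"delta_rot":[0,0,-1],"grip":1},{"linear":[0,0,0],"delta_rot":[0,0,-1],"grip":1},{"linear":[0,0,0],"delta_rot":[0,0,-1],"grip":1},{"linear":[0,0,0],"delta_rot":[0,0,-1],"grip":1}]'
python3 tgt.py .4425 .303 .12 -.116
```

```text
time: 11.9
eef_pos: [0.4432, 0.1378, 0.1822]
tool_rot: [-0.05, 0.936, 0.347, 0.013]
contact_force: [0.7, 0.1, 0.1]
finger_gap: 0.0854
t 11.9 rot [  0.3   -1.62 -28.91] lin(cur) [ 2.06 -2.39  1.58] lin(after) [0.4  3.28 1.24] F [0.7 0.1 0.1] gap 0.0854 tcp [0.4432 0.1378 0.1822]
time: 12.9
eef_pos: [0.4432, 0.1378, 0.1822]
tool_rot: [-0.044, 0.779, 0.624, 0.028]
contact_force: [-0.2, -0.2, 0.0]
finger_gap: 0.0858
t 12.9 rot [  0.71  -1.28 -20.92] lin(cur) [ 3.08 -0.69  1.58] lin(after) [0.4  3.28 1.24] F [-0.2 -0.2  0. ] gap 0.0858 tcp [0.4432 0.1378 0.1822]
```

```bash
python3 -m creep '[{"linear":[0.3,0,0],"delta_rot":[0,0,-1],"grip":1},{"linear":[0.3,0,0],"delta_rot":[0,0,-1],"grip":1},{"linear":[0.3,0,0],"delta_rot":[0,0,-1],"grip":1},{"linear":[0.3,0,0],"delta_rot":[0,0,-1],"grip":1},{"linear":[0.3,0.05,0],"delta_rot":[0,0,-1],"grip":1},{"linear":[0.3,0.1,0],"delta_rot":[0,0,-1],"grip":1},{"linear":[0.3,0.1,0],"delta_rot":[0,0,-1],"grip":1},{"linear":[0.3,0.1,0],"delta_rot":[0,0,-1],"grip":1}]'
python3 tgt.py .4425 .303 .12 -.116
python3 -m creep '[{"linear":[0,0,0],"delta_rot":[0,0,-1],"grip":1},{"linear":[0,0,0],"delta_rot":[0,0,-1],"grip":1},{"linear":[0,0,0],"delta_rot":[0,0,-1],"grip":1},{"linear":[0,0,0],"delta_rot":[0,0,-1],"grip":1},{"linear":[0,0,0],"delta_rot":[0,0,-1],"grip":1},{"linear":[0,0,0],"delta_rot":[0,0,-1],"grip":1},{"linear":[0,0,0],"delta_rot":[0,0,-1],"grip":1},{"linear":[0,0,0],"delta_rot":[0,0,-1],"grip":1}]'
python3 tgt.py .4425 .303 .12 -.116
```

```text
time: 13.9
eef_pos: [0.4536, 0.2594, 0.1947]
tool_rot: [-0.033, 0.544, 0.838, 0.04]
contact_force: [-0.1, -0.5, 0.5]
finger_gap: 0.0855
t 13.9 rot [  1.    -0.92 -12.93] lin(cur) [0.73 0.1  1.58] lin(after) [0.32 0.84 1.49] F [-0.1 -0.5  0.5] gap 0.0855 tcp [0.4536 0.2594 0.1947]
time: 14.9
eef_pos: [0.4536, 0.2589, 0.1947]
tool_rot: [-0.019, 0.252, 0.966, 0.049]
contact_force: [0.3, 1.1, -0.5]
finger_gap: 0.0856
t 14.9 rot [ 1.19 -0.54 -4.93] lin(cur) [0.53 0.53 1.58] lin(after) [0.32 0.85 1.49] F [ 0.3  1.1 -0.5] gap 0.0856 tcp [0.4536 0.2589 0.1947]
```

```bash
python3 -m creep '[{"linear":[0.1,0.15,0.2],"delta_rot":[0.24,-0.1,-1],"grip":1},{"linear":[0.1,0.15,0.2],"delta_rot":[0.24,-0.1,-1],"grip":1},{"linear":[0.1,0.15,0.3],"delta_rot":[0.24,-0.1,-1],"grip":1},{"linear":[0.1,0.15,0.3],"delta_rot":[0.24,-0.1,-1],"grip":1},{"linear":[0,0.1,0.3],"delta_rot":[0.24,-0.1,-0.93],"grip":1}]'
python3 tgt.py .4425 .303 .12 -.116
```

```text
time: 15.52
eef_pos: [0.4467, 0.303, 0.1322]
tool_rot: [-0.001, 0.058, 0.998, -0.0]
contact_force: [-0.2, 0.2, -0.4]
finger_gap: 0.0854
t 15.525 rot [-0.01 -0.04  0.  ] lin(cur) [ 0.08 -0.01  0.24] lin(after) [ 0.08 -0.01  0.24] F [-0.2  0.2 -0.4] gap 0.0854 tcp [0.4467 0.303  0.1322]
```

```bash
python3 -m creep '[{"linear":[0.08,0,0.5],"delta_rot":[0,-0.04,0],"grip":1},{"linear":[0,0,0.6],"delta_rot":[0,0,0],"grip":1},{"linear":[0,0,0.6],"delta_rot":[0,0,0],"grip":1},{"linear":[0,0,0.4],"delta_rot":[0,0,0],"grip":1},{"linear":[0,0,0.25],"delta_rot":[0,0,0],"grip":1},{"linear":[0,0,0],"delta_rot":[0,0,0],"grip":1}]'; python3 tgt.py .4425 .303 .0115 -.116; python3 - <<'E'
from plant import r
from h import *
for n in("side","top"):
    f=r.grab_frame(n);cv2.imwrite(f"pics/{n}4.png",f["img"][:,:,::-1])
i=cv2.imread("pics/top4.png")[80:240,120:320];j=cv2.imread("pics/side4.png")[120:360,60:360]
cv2.imwrite("pics/g4.png",np.hstack([cv2.resize(i,(400,320)),cv2.resize(j,(400,320))]))
E
```

```text
time: 16.27
eef_pos: [0.4427, 0.3031, 0.0151]
tool_rot: [-0.0, 0.059, 0.998, -0.0]
contact_force: [0.8, 0.1, 0.2]
finger_gap: 0.0855
t 16.275 rot [-0.   -0.01 -0.03] lin(cur) [ 0.   -0.    0.07] lin(after) [ 0.   -0.    0.07] F [0.8 0.1 0.2] gap 0.0855 tcp [0.4427 0.3031 0.0151]
```

View pics/g4.png

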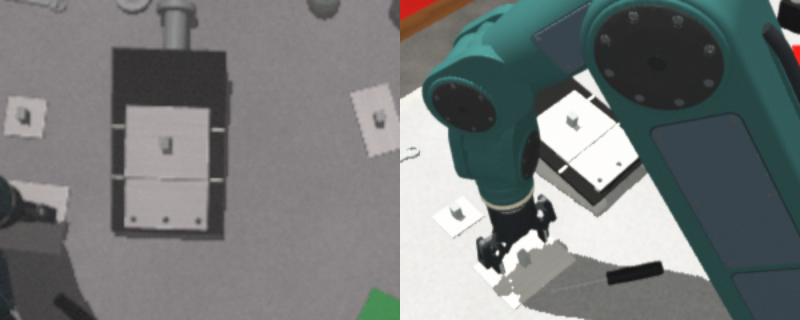

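The fingers straddle the lug of the left plate, and the deck is now clear in the top view. Close, and measure plate 1 from the top view.

```bash
python3 -m creep '[{"linear":[0,0,0.06],"delta_rot":[0,0,-0.03],"grip":0},{"linear":[0,0,0],"delta_rot":[0,0,0],"grip":0},{"linear":[0,0,0],"delta_rot":[0,0,0],"grip":0},{"linear":[0,0,0],"delta_rot":[0,0,0],"grip":0},{"linear":[0,0,0],"delta_rot":[0,0,0],"grip":0},{"linear":[0,0,0],"delta_rot":[0,0,0],"grip":0}]'; python3 tgt.py .4425 .303 .0115 -.116
python3 - <<'E'
from plant import r
from fit import *
f=r.grab_frame("top")
x,y,w,h,k=170,95,75,110,7
i=cv2.resize(f["img"][y:y+h,x:x+w,::-1],None,fx=k,fy=k,interpolation=cv2.INTER_CUBIC)
D=[.4095,.0522,-.0266]
pl=R.from_euler('y',np.radians(3.4))
X=np.array([.155,0,.0035])+pl.apply(np.c_[Q,np.full(4,.005)])
for q in proj(f,deckP(D,X)): cv2.circle(i,tuple(int(v) for v in (q-[x,y]+.5)*k),4,(0,0,255),1)
cv2.imwrite("pics/p1.png",i)
E
```

```text
time: 17.12
eef_pos: [0.4433, 0.3035, 0.013]
tool_rot: [0.0, 0.058, 0.998, 0.0]
contact_force: [-1.7, -1.1, 6.5]
finger_gap: 0.0149
t 17.125 rot [ 0.01  0.01 -0.  ] lin(cur) [ 0.01 -0.01  0.03] lin(after) [ 0.01 -0.01  0.03] F [-1.7 -1.1  6.5] gap 0.0149 tcp [0.4433 0.3035 0.013 ]
```

View pics/p1.png

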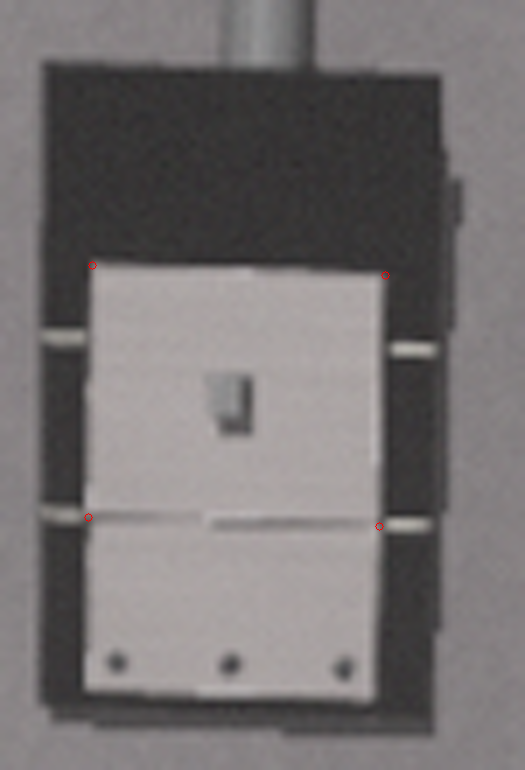

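Plate 1 matches the nominal seat to about a millimetre. Lift plate 2.

```bash
python3 -m creep '[{"linear":[0,0,-0.2],"delta_rot":[0,0,0],"grip":0},{"linear":[0,0,-0.5],"delta_rot":[0,0,0],"grip":0},{"linear":[0,0,-0.9],"delta_rot":[0,0,0],"grip":0},{"linear":[0,0,-0.9],"delta_rot":[0,0,0],"grip":0},{"linear":[0,0,-0.9],"delta_rot":[0,0,0],"grip":0},{"linear":[0,0,-0.8],"delta_rot":[0,0,0],"grip":0}]'; python3 seat.py 1 .1 .013
```

```text
time: 17.92
eef_pos: [0.4428, 0.3032, 0.2249]
tool_rot: [0.0, 0.058, 0.998, 0.0]
contact_force: [-0.1, 0.5, -3.9]
finger_gap: 0.0148
[0.6382 0.0445 0.2162]
t 17.925 rot [-0.1  -2.52 -1.11] lin(cur) [-4.48 -4.69  0.17] lin(after) [-3.93 -5.07  0.98] F [-0.1  0.5 -3.9] gap 0.0148 tcp [0.4428 0.3032 0.2249]
```

```bash
python3 -m creep '[{"linear":[-0.4,-0.4,0],"delta_rot":[0,0,-0.37],"grip":0},{"linear":[-0.5,-0.6,0],"delta_rot":[0,0,-0.37],"grip":0},{"linear":[-0.6,-0.7,0],"delta_rot":[0,0,-0.37],"grip":0},{"linear":[-0.6,-0.7,0],"delta_rot":[0,0,0],"grip":0},{"linear":[-0.6,-0.7,0],"delta_rot":[0,0,0],"grip":0},{"linear":[-0.6,-0.7,0],"delta_rot":[0,0,0],"grip":0},{"linear":[-0.4,-0.6,0],"delta_rot":[0,-0.5,0],"grip":0},{"linear":[-0.3,-0.4,0],"delta_rot":[0,-0.5,0],"grip":0}]'; python3 seat.py 1 .1 .013
```

```text
time: 18.92
eef_pos: [0.6322, 0.0525, 0.2232]
tool_rot: [0.04, 0.014, 0.999, -0.0]
contact_force: [0.3, -0.4, -2.6]
finger_gap: 0.0145
[0.6382 0.0445 0.2162]
t 18.925 rot [ 0.   -1.52 -0.02] lin(cur) [-0.11 -0.16  0.15] lin(after) [-0.09 -0.16  0.16] F [ 0.3 -0.4 -2.6] gap 0.0145 tcp [0.6322 0.0525 0.2232]
```

```bash
python3 -m creep '[{"linear":[-0.04,-0.06,0.04],"delta_rot":[0,-0.5,0],"grip":0},{"linear":[-0.04,-0.06,0.04],"delta_rot":[0,-0.5,0],"grip":0},{"linear":[-0.02,-0.04,0.06],"delta_rot":[0,-0.52,0],"grip":0},{"linear":[0.08,0,0.4],"delta_rot":[0,0,0],"grip":0},{"linear":[0.1,0,0.5],"delta_rot":[0,0,0],"grip":0},{"linear":[0.08,0,0.4],"delta_rot":[0,0,0],"grip":0},{"linear":[0,0,0],"delta_rot":[0,0,0],"grip":0}]'; python3 seat.py 1 0 .013
```

```text
time: 19.8
eef_pos: [0.6364, 0.046, 0.1494]
tool_rot: [0.099, 0.014, 0.995, -0.001]
contact_force: [-0.1, -0.2, -1.7]
finger_gap: 0.0152
[0.6382 0.0445 0.1162]
t 19.8 rot [ 0.01 -0.05 -0.01] lin(cur) [ 0.09 -0.03  0.66] lin(after) [ 0.1  -0.03  0.66] F [-0.1 -0.2 -1.7] gap 0.0152 tcp [0.6364 0.046  0.1494]
```

```bash
python3 - <<'E'
from plant import r
from h import *
for n in("side","top"):
    f=r.grab_frame(n);cv2.imwrite(f"pics/{n}5.png",f["img"][:,:,::-1])
i=cv2.imread("pics/top5.png")[80:240,120:320];j=cv2.imread("pics/side5.png")[120:280,110:310]
cv2.imwrite("pics/g5.png",np.hstack([cv2.resize(i,(400,320)),cv2.resize(j,(400,320))]))
E
python3 -m creep '[{"linear":[0.04,-0.03,0.25],"delta_rot":[0,-0.05,0],"grip":0},{"linear":[0.04,0,0.2],"delta_rot":[0,0,0],"grip":0},{"linear":[0.01,0,0.08],"delta_rot":[0,0,0],"grip":0},{"linear":[0,0,0],"delta_rot":[0,0,0],"grip":0}]'; python3 seat.py 1 0 .013
```

```text
time: 20.4
eef_pos: [0.6385, 0.0444, 0.1238]
tool_rot: [0.103, 0.014, 0.995, -0.001]
contact_force: [-0.3, -0.9, -2.8]
finger_gap: 0.0146
[0.6382 0.0445 0.1162]
t 20.4 rot [ 0.    0.04 -0.01] lin(cur) [0.04 0.   0.15] lin(after) [0.04 0.   0.15] F [-0.3 -0.9 -2.8] gap 0.0146 tcp [0.6385 0.0444 0.1238]
```

View pics/g5.png

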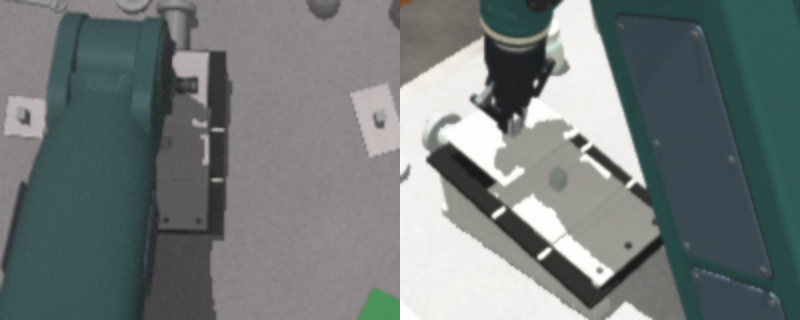

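The plate hangs squarely over the upper seat, above plate 1. Creep down to contact.

```bash
python3 -m creep '[{"linear":[0.02,0,0.08],"delta_rot":[0,0,0],"grip":0},{"linear":[0,0,0],"delta_rot":[0,0,0],"grip":0}]';python3 -m creep '[{"linear":[0.01,0,0.04],"delta_rot":[0,0,0],"grip":0},{"linear":[0,0,0],"delta_rot":[0,0,0],"grip":0}]'; python3 seat.py 1 0 .013
```

```text
time: 20.65
eef_pos: [0.6382, 0.0444, 0.1194]
tool_rot: [0.103, 0.014, 0.995, -0.001]
contact_force: [0.1, 0.0, -3.2]
finger_gap: 0.0148
time: 20.9
eef_pos: [0.6382, 0.0444, 0.1174]
tool_rot: [0.103, 0.014, 0.995, -0.001]
contact_force: [0.3, -0.0, -3.1]
finger_gap: 0.0149
[0.6382 0.0445 0.1162]
t 20.9 rot [ 0.    0.04 -0.01] lin(cur) [0.   0.   0.02] lin(after) [0.   0.   0.02] F [ 0.3 -0.  -3.1] gap 0.0149 tcp [0.6382 0.0444 0.1174]
```

```bash
python3 -m creep '[{"linear":[0,0,0.03],"delta_rot":[0,0,0],"grip":0},{"linear":[0,0,0],"delta_rot":[0,0,0],"grip":0}]'; python3 seat.py 1 0 .013
```

```text
time: 21.15
eef_pos: [0.6386, 0.0444, 0.1163]
tool_rot: [0.103, 0.014, 0.995, -0.001]
contact_force: [-1.2, -0.3, 2.4]
finger_gap: 0.0148
[0.6382 0.0445 0.1162]
t 21.15 rot [ 0.    0.05 -0.01] lin(cur) [ 0.01  0.   -0.  ] lin(after) [ 0.01  0.   -0.  ] F [-1.2 -0.3  2.4] gap 0.0148 tcp [0.6386 0.0444 0.1163]
```

Contact at the expected height (force −3 → +2.4 N). A touch more, release and withdraw.

```bash
python3 -m creep '[{"linear":[0,0,0.01],"delta_rot":[0,0,0],"grip":0},{"linear":[0,0,0],"delta_rot":[0,0,0],"grip":0}]'; python3 -m creep '[{"linear":[0,0,0],"delta_rot":[0,0,0],"grip":0.5},{"linear":[0,0,0],"delta_rot":[0,0,0],"grip":1},{"linear":[0,0,0],"delta_rot":[0,0,0],"grip":1},{"linear":[0,0,0],"delta_rot":[0,0,0],"grip":1}]'
```

```text
time: 21.4
eef_pos: [0.6387, 0.0444, 0.1163]
tool_rot: [0.103, 0.014, 0.995, -0.001]
contact_force: [-6.3, 0.8, 9.3]
finger_gap: 0.0146
time: 21.9
eef_pos: [0.6387, 0.0444, 0.1155]
tool_rot: [0.103, 0.014, 0.995, -0.001]
contact_force: [0.3, -0.1, -0.2]
finger_gap: 0.085
```

```bash
python3 -m creep '[{"linear":[0,0,-0.3],"delta_rot":[0,0,0],"grip":1},{"linear":[0,0,-0.7],"delta_rot":[0,0,0],"grip":1},{"linear":[0,0,-0.9],"delta_rot":[0,0,0],"grip":1},{"linear":[0,0.5,-0.6],"delta_rot":[0,0,0],"grip":1},{"linear":[0,0.9,0],"delta_rot":[0,0,0],"grip":1},{"linear":[0,0.9,0],"delta_rot":[0,0,0],"grip":1},{"linear":[0,0.9,0],"delta_rot":[0,0,0],"grip":1},{"linear":[0,0.9,0],"delta_rot":[0,0,0],"grip":1}]';python3 -m creep '[{"linear":[0,0.9,0],"delta_rot":[0,0,0],"grip":1},{"linear":[0,0.9,0],"delta_rot":[0,0,0],"grip":1},{"linear":[0,0.5,0],"delta_rot":[0,0,0],"grip":1},{"linear":[0,0,0],"delta_rot":[0,0,0],"grip":1}]'
python3 - <<'E'
from plant import r
from fit import *
D=[.4095,.0522,-.0266]
pl=R.from_euler('y',np.radians(3.4)); out=[]
for n,(x,y,w,h,k) in dict(top=(170,95,75,110,5),side=(115,150,145,125,4)).items():
    f=r.grab_frame(n)
    i=cv2.resize(f["img"][y:y+h,x:x+w,::-1],None,fx=k,fy=k,interpolation=cv2.INTER_CUBIC)
    for xx in(.155,.24):
        X=np.array([xx,0,.0035])+pl.apply(np.c_[Q,np.full(4,.005)])
        for q in proj(f,deckP(D if n=="top" else [.4108,.0463,-.0263],X)): cv2.circle(i,tuple(int(v) for v in (q-[x,y]+.5)*k),3,(0,0,255),1)
    cv2.imwrite(f"pics/end_{n}.png",i)
E
```

```text
time: 22.9
eef_pos: [0.6185, 0.2515, 0.2393]
tool_rot: [0.103, 0.014, 0.995, -0.001]
contact_force: [0.9, 0.1, -0.2]
finger_gap: 0.0852
time: 23.4
eef_pos: [0.6215, 0.3665, 0.2386]
tool_rot: [0.103, 0.013, 0.995, -0.001]
contact_force: [-0.3, -0.8, 0.2]
finger_gap: 0.0853
```

View pics/end_top.png

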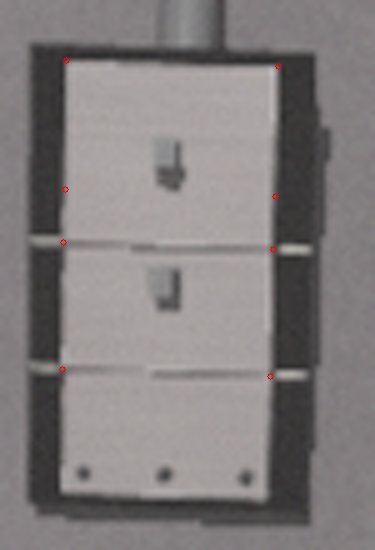

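View pics/end_side.png

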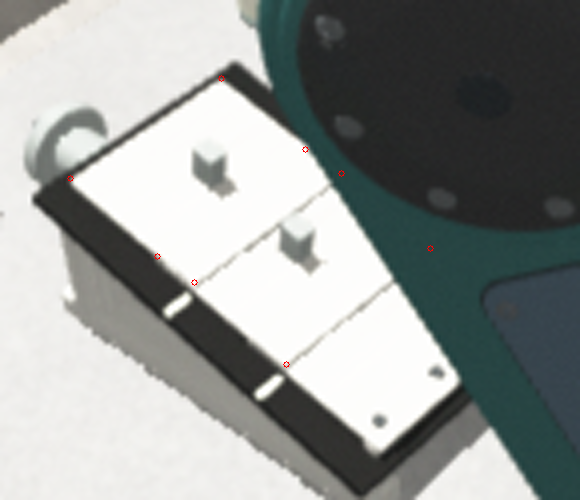

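Both plates sit on their marks in both views: lower edges at rows ~245 and ~372 in the enlarged top view, corners within about a pixel of nominal. Handing in.

```bash
python3 -c "
from plant import r
print(r.hand_in())"
```

```text
the job is handed in; nothing more can be done
None
```

Both large aluminium plates are laid on the deck like slates. The plate from the robot's right is on the lower marks, lapping the screwed plate. The one from the left is on the upper marks, lapping the first. I handed the job in at about 23.5 s of the 58 s allowed; it gave no verdict.

**Last checks:**
- **Position:** in the final top view, the corners of both plates lie within about a pixel (a few millimetres) of where they belong. The side view agrees as far as it shows them, since the arm hid part of the right side.
- **Lie:** lugs are up. Each plate met its support at the height expected for a plate lying flat.
- **Release:** the gripper is open and clear, and the force reading is back to about 0.

**What went wrong or disagreed:**
- **Cameras:** they put the deck's sideways position about 6 mm apart. I used a value in between after checking both views against the plate held in the gripper. This is well inside the 15 mm tolerance.
- **Force:** the first plate was pressed down with about 53 N at the wrist before I backed off, against a limit of 120 N.
- **Wrist limit:** the last joint reached the end of its range on the way to the second plate. I turned the gripper half round, which cost about 4 s.

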